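# Pack the toolbox for the switch job

## Task

Pack the toolbox for fitting a light switch: stand the narrow steel switch box and the toothed hole saw upright in the bottom of the box, then set the lift-out tray level on its ledges over them, with the small roll of black tape lying flat in one of its pockets and the tape measure standing in the other. Leave the big masking-tape roll, the toothless pipe cap and the square junction box where they are.

Things in the scene. Friction and masses are not known exactly. Their poses are not given: they have to be found in the camera images.
- toolbox: Open blue steel toolbox, fixed; its lid is off and lies apart, dome up. Origin: centre of its underside, on the table; x across it, away from its two steel latches, y lengthwise. 166 x 258 mm over the flared rim, 72 tall. Well floor 4 mm up. Ledges all round inside, top 54 mm up, leave a 112 (x) x 200 (y) mm opening; above them it is 140 x 232 inside: 6 mm play each side of the tray.
- tray_bar (a point): Loose grey lift-out tray, 128 (x) x 220 (y) mm, walls 34 tall, floor 3 thick, 0.3 kg. Fits the toolbox either way round, long side along the box's y. Carrying bar across its middle along x: 14 thick, 112 long, 46 to 62 mm above the underside; the point is the bar's centre, 54 mm up, z up. A wall below the bar makes two pockets, 122 (x) x 104 (y) mm, centred at y = +55 and -55 mm.
- switch_box_mid (a point): Narrow steel switch box (electrical device box), open at the top, with knock-outs in its sides: 51 mm wide (x), 74 mm long over the walls and 96 mm over the thin ears (y), 45 mm tall, 0.14 kg. Point at its centre, 22 mm above its underside; z up.
- hole_saw_mid (a point): Hole saw: blue round cup, 52 mm across, 39 mm tall, open at the top with a ring of teeth on the rim, 0.16 kg; it starts on the black rubber mat, 6 mm thick. Point on its axis, 18 mm above its underside; z up.
- tape_measure_mid (a point): Yellow tape measure standing on edge: 34 mm thick (x), 76 mm long (y), 66 mm tall, 0.28 kg. Point at its centre, 33 mm above its underside; z up.
- black_tape_mid (a point): Small roll of black electrician's tape lying flat: 60 mm across, 19 mm tall, 0.05 kg. Point at its centre, 9.5 mm above its underside; z up. Grip it across the outside.
- masking_tape_mid (a point): Look-alike, to be left: the larger, pale roll of masking tape lying flat, 95 mm across, 25 mm tall. Point at its centre.
- pipe_cap_mid (a point): Look-alike, to be left: a white plastic pipe cap, a round cup with a plain collar and no teeth, 55 mm across, 40 mm tall, open at the top, on the 6 mm mat. Point at its centre, 20 mm up.
- square_box_mid (a point): Look-alike, to be left: a square steel junction box, open at the top, with knock-outs, 84 x 84 mm and 38 mm tall. Point at its centre, 19 mm up.
Mind the look-alikes: they are no part of the job. Leave any turquoise look-alike of the part that bears hole_saw_mid alone.

How it is judged:
At the end, for the whole second after the job is handed in: Switch box and hole saw upright on the well floor; tray on the ledges, level (0.05 rad), centred to 12 mm, along the box (0.09 rad); black roll flat in one pocket, tape measure upright in the other (0.15 rad); look-alikes within 25 mm of their starts; all released and at rest (x of switch_box_mid in the frame of toolbox between -0.058 and 0.058 m and y of switch_box_mid in the frame of toolbox between -0.102 and 0.102 m and z of switch_box_mid in the frame of toolbox between 0.02 and 0.032 m and angle between each of switch_box_mid, hole_saw_mid, masking_tape_mid, pipe_cap_mid, square_box_mid's own z axis and vertical below 0.15 rad and x of hole_saw_mid in the frame of toolbox between -0.058 and 0.058 m and y of hole_saw_mid in the frame of toolbox between -0.102 and 0.102 m and z of hole_saw_mid in the frame of toolbox between 0.016 and 0.028 m and horizontal distance between tray_bar and toolbox below 0.012 m and angle between tray_bar's own z axis and vertical below 0.05 rad and angle between the y axis of tray_bar and the y axis of toolbox, either way round below 0.09 rad and z of tray_bar in the frame of toolbox between 0.102 and 0.114 m and ((x of black_tape_mid in the frame of tray_bar between -0.061 and 0.061 m and y of black_tape_mid in the frame of tray_bar between 0.008 and 0.108 m and z of black_tape_mid in the frame of tray_bar between -0.0475 and -0.0355 m and angle between each of black_tape_mid, tape_measure_mid's own z axis and vertical below 0.15 rad and x of tape_measure_mid in the frame of tray_bar between -0.061 and 0.061 m and y of tape_measure_mid in the frame of tray_bar between -0.108 and -0.008 m and z of tape_measure_mid in the frame of tray_bar between -0.024 and -0.012 m) or (x of black_tape_mid in the frame of tray_bar between -0.061 and 0.061 m and y of black_tape_mid in the frame of tray_bar between -0.108 and -0.008 m and z of black_tape_mid in the frame of tray_bar between -0.0475 and -0.0355 m and angle between each of black_tape_mid, tape_measure_mid's own z axis and vertical below 0.15 rad and x of tape_measure_mid in the frame of tray_bar between -0.061 and 0.061 m and y of tape_measure_mid in the frame of tray_bar between 0.008 and 0.108 m and z of tape_measure_mid in the frame of tray_bar between -0.024 and -0.012 m)) and distance of each of masking_tape_mid, pipe_cap_mid, square_box_mid from where it was at the start of the episode below 0.025 m and linear speed of each of switch_box, hole_saw, tray, black_tape, tape_measure below 0.02 m/s); the robot touches nothing.
It also fails if it takes over 125 s, if anything falls off the work surface, if the arm or the gripper's body presses on something with over 40 N, if the wrist force passes 120 N, or if a joint passes its speed limit or range.

## Robot

A 7-joint arm with a two-finger parallel gripper is mounted at the origin on a cart in front of the work surface, level with it; the furniture and walls round the work are solid. World frame = base frame: x ahead of the robot, y to its left, z up, the work surface at z = 0. Lengths are in m, angles in rad, forces in N, time in s.
With the tool pointing down it reaches from about 0.425 to 0.875 m from the base axis. Payload 4.7 kg.
Tool frame: the origin (TCP) lies midway between the tips of the shut fingers; the grasp point (between the pads) lies 19 mm behind it; z points along the fingers, y is the direction in which the jaws open and shut (so a half turn about z gives the same grasp; the last joint's range is limited). The gripper opens to 87 mm and grips with 3 to 60 N. Pads are 19 mm wide; open, the fingers measure 117 mm over their backs; the gripper's body (75 mm by 190 mm) begins 51 mm behind the grasp point.
Start: joints at [-1.152, 0.321, -0.07, 1.45, 0.023, 1.371, -0.057], TCP at [0.256, 0.597, 0.223] pointing down, gripper open.
Joint ranges: [-2.86, 2.86], [-0.3, 2.09], [-1.38, 1.24], [0.06, 2.45], [-1.56, 4.7], [0.09, 2.05], [-2.69, 2.69]. Speed limits (rad/s): [2.57, 2.57, 3.14, 3.14, 3.14, 3.14, 3.14].

## Interface

Orientations are given as a rotation vector (axis times angle).
In Python, from bench import get_state, eyes, job gives the robot as it stands. The module is installed in compiled form; this text tells all that it offers.
- The arm moves only by the shell command python3 -m jog 'ROWS' [FORCE]. ROWS is JSON, a list that holds one entry, the list of rows, each a list of 5 numbers: the opening, from 0 (shut) to 1 (fully open), then the shift along the tool's x, y, z in units of 40 mm (1.0 is 40 mm), then the turn about the tool's z in units of 5 degrees (1.0 is 5 degrees). In form: [[[jaw, dx, dy, dz, turn], ...]]. A call has 1 to 10 rows; each row shifts and turns the commanded pose from where the row before left it, along the tool's axes as they then stand; what a row does not reach is not made up. A row lasts 1/8 s, in which the tool goes at most 62.5 mm and 10.7 degrees, less where a joint would pass 70% of its speed; a pose out of reach is approached as far as the arm can. A call is refused whole if a number of a shift passes 1 or a number of a turn 1, either way. A call with a gripper value outside its range is refused whole. The fingers move at their own pace and stop on an object; FORCE is the grip in N (left out, the last holds). Time passes only in rows, so rows that do not move let the fingers close. It gives the time, the measured TCP pose, the force and the opening at its end, in the units of the state.
- get_state(): the state, without advancing time (a new reading comes with each control period).
- eyes.get_image(name): name is "scene" or "top" or "wrist"; returns (picture, depth): 480x640x3 uint8, red, green, blue; 480x640 float32, m along the optical axis (not along the pixel's ray), 0 where there is no reading.
- eyes.camera_params(name): a dict with "camera_matrix" (3x3 intrinsics, pixels), "k1" (the pictures are not rectified: a ray, as slopes to the right and down, at radius r is drawn at 1 + k1 r^2 times it, then the intrinsics apply), "pose" (4x4, takes a point from camera to world coordinates); the wrist camera has in their place "mount" (4x4, takes a point from camera to tool coordinates, whose origin is the TCP and whose axes are the flange's). Camera axes: x right, y down, z forward; pixel columns grow to the right and rows downward; lengths in m; the calibration is good to about 2 mm. A picture is of the moment at which its call begins: read the wrist's pose just before it. camera_params takes no time and is no camera call.
- job.close_job(): hands the job in, once; it reports no verdict.
The state is a dict: "time": time; "joint_positions": joint angles; "qd": joint speeds; "joint_torque": joint torques, N m; "position": TCP position; "tool_rot": TCP orientation; "ft_force": force on the tool from outside, world axes, zero at the start; "torque": the same for the moment, N m; "grip_width": opening from 0.0 (shut) to 1.0 (fully open).
Only numpy, scipy, OpenCV 4.12 (cv2) and the standard library are available. Lean on these libraries where they do the work, as an engineer would, in place of code of your own. Each camera call takes 0.05 s, during which the arm holds its last target. There are 200 camera calls.

## Working session

There is one attempt and no reset: what is moved stays moved. The work goes in short steps, Python scripts to look and compute and a shell command to move; the robot and the scene stay as the last step left them, time stands still between calls to the robot, and variables do not carry over. Pictures are saved under pics/ and viewed, about 12 in all and at most 16, crops included, and the job is handed in when it is done.

```bash
mkdir -p pics; cat > h.py <<'E'
import numpy as np, cv2
from bench import get_state, eyes, job
from scipy.spatial.transform import Rotation as R
def grab(name):
    s=get_state(); p=eyes.camera_params(name); im,d=eyes.get_image(name)
    if 'pose' in p: T=np.array(p['pose'])
    else:
        W=np.eye(4); W[:3,:3]=R.from_rotvec(s['tool_rot']).as_matrix(); W[:3,3]=s['position']; T=W@np.array(p['mount'])
    return im,d,np.array(p['camera_matrix']),p['k1'],T
def cloud(g):
    im,d,K,k1,T=g
    v,u=np.mgrid[:480,:640]; x=(u-K[0,2])/K[0,0]; y=(v-K[1,2])/K[1,1]
    rd=np.hypot(x,y); r=rd.copy()
    for _ in range(8): r=rd/(1+k1*r*r)
    f=1/(1+k1*r*r); P=np.stack([x*f*d,y*f*d,d],-1)
    W=P@T[:3,:3].T+T[:3,3]; W[d==0]=np.nan
    return W
def save(im,n): cv2.imwrite('pics/'+n+'.png',cv2.cvtColor(im,cv2.COLOR_RGB2BGR))
E
python3 - <<'E'
from h import *
s=get_state(); print(s)
for n in ('top','scene'):
    g=grab(n); save(g[0],n+'0'); np.savez(n+'0',im=g[0],W=cloud(g)); print(n,g[2],g[3],g[4])
print(eyes.camera_params('wrist'))
E
```

```text
{'time': 0.0, 'joint_positions': array([-1.15192561,  0.3217875 , -0.07009914,  1.45168429,  0.02260824,
        1.37076487, -0.05686335]), 'qd': array([ 1.40149709e-03,  1.55472926e-04, -1.13271310e-05, -9.22723382e-04,
        1.19884571e-03, -1.46567360e-03,  2.97077933e-04]), 'joint_torque': array([ 1.85775007e-04, -4.91292751e+01, -4.03902456e-01, -3.12518835e+01,
       -6.39309967e-02,  4.43001674e-02,  2.03352815e-04]), 'position': array([0.25580007, 0.5969558 , 0.22148   ]), 'tool_rot': array([-6.31298213e-01, -3.07722927e+00,  2.88448592e-03]), 'ft_force': array([0.53780104, 0.63356963, 0.25707639]), 'torque': array([-0.02024063, -0.02605036,  0.02630514]), 'grip_width': 1.0046697732107912}
top [[594.31845906   0.         317.68419828]
 [  0.         594.31845906 247.97882842]
 [  0.           0.           1.        ]] 0.03193744852733822 [[-0.00629132 -0.98808367  0.15378906  0.24860298]
 [-0.99979507  0.00917459  0.01804566  0.0765146 ]
 [-0.01924157 -0.15364401 -0.9879389   1.57593236]
 [ 0.          0.          0.          1.        ]]
scene [[500.75659293   0.         
[... 177 characters left out ...]
132941  -0.21836559  0.53932288 -0.56706008]
 [-0.02071229 -0.91545347 -0.40189047  0.56736898]
 [ 0.          0.          0.          1.        ]]
{'camera_matrix': array([[429.12670015,   0.        , 315.26860154],
       [  0.        , 429.12670015, 243.58758033],
       [  0.        ,   0.        ,   1.        ]]), 'k1': -0.058186399610119725, 'mount': array([[ 1.22444869e-03, -9.57386245e-01, -2.88808030e-01,
         8.04908991e-02],
       [ 9.99999199e-01,  1.07951031e-03,  6.61129064e-04,
         6.36068937e-04],
       [-3.21184625e-04, -2.88808608e-01,  9.57386800e-01,
        -1.62230440e-01],
       [ 0.00000000e+00,  0.00000000e+00,  0.00000000e+00,
         1.00000000e+00]])}
```

View pics/top0.png

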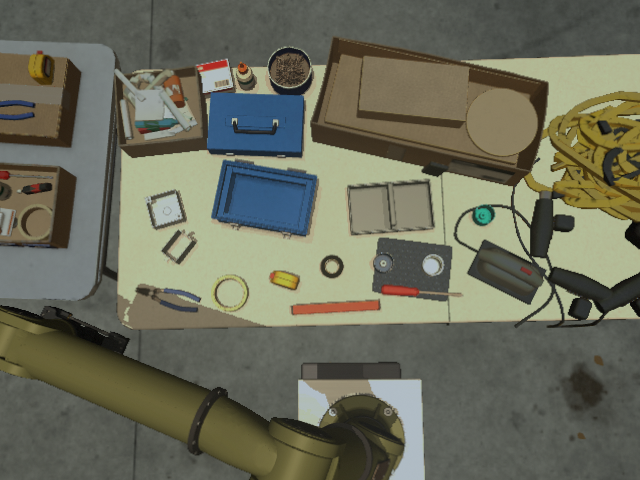

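View pics/scene0.png

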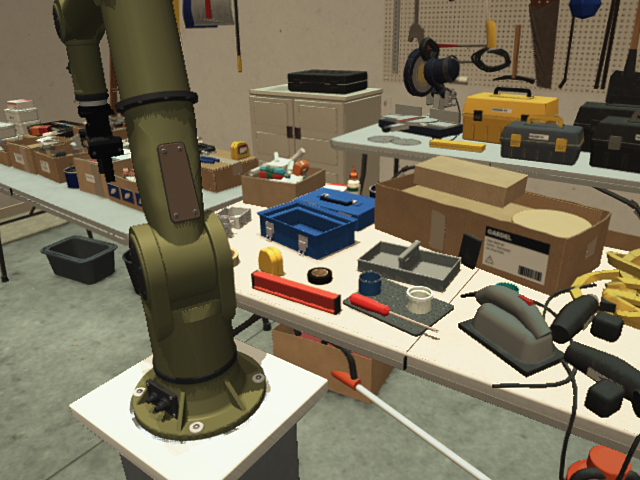

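Candidates (top view):
- Hole saw: blue cup on the mat (383,263). I'm not using the white cap (433,265) or the turquoise one (484,215).
- Switch box: narrow frame (180,246), not the square box (167,209).
- Black tape: (331,266), not the masking tape (231,293).
- Tape measure: (285,280), not the one on the side table (40,65).
- Toolbox: (265,198).
- Tray: (391,207).

```bash
python3 - <<'E'
from h import *
z=np.load('top0.npz'); W=z['W']; im=z['im']
print('table z',np.nanmedian(W[225:235,330:345,2]))
def rep(n,u0,u1,v0,v1,zmin,zmax=.2):
    P=W[v0:v1,u0:u1].reshape(-1,3); P=P[np.isfinite(P[:,0])]; P=P[(P[:,2]>zmin)&(P[:,2]<zmax)]
    if len(P)<5: print(n,len(P));return
    c,(w,h),a=cv2.minAreaRect((P[:,:2]*1000).astype(np.float32))
    print(n,len(P),'centre',np.round(c,1),'size',round(w),round(h),'ang',round(a,1),'ztop',round(np.percentile(P[:,2],95),4), 'r',round(np.hypot(*c)))
rep('holesaw',368,398,248,279,.022)
rep('cap',420,446,252,280,.022)
rep('switch',158,202,226,268,.02)
rep('square',140,192,184,232,.02)
rep('black',317,346,252,281,.009)
rep('mask',208,252,272,314,.012)
rep('measure',268,302,266,294,.03)
rep('toolbox',205,325,155,240,.055,.09)
rep('tray',340,440,172,240,.02,.045)
rep('traybar',340,440,172,240,.05)
rep('redlevel',285,385,296,318,.01)
crop=np.hstack([cv2.resize(im[v-35:v+35,u-35:u+35],(380,380),interpolation=2) for u,v in [(395,265),(178,235)]])
save(crop,'crop1')
E
```

```text
table z 0.0015753607801518577
holesaw 111 centre [442.5 -66. ] size 66 52 ang 4.5 ztop 0.0474 r 447
cap 175 centre [ 440.7 -191.7] size 54 55 ang 88.8 ztop 0.0518 r 481
switch 272 centre [500.  487.4] size 103 90 ang 78.1 ztop 0.0501 r 698
square 359 centre [581.2 506.3] size 131 88 ang 19.1 ztop 0.0452 r 771
black 306 centre [447.3  70.5] size 67 76 ang 82.5 ztop 0.0251 r 453
mask 448 centre [373.4 338.5] size 94 94 ang 26.3 ztop 0.0313 r 504
measure 373 centre [408.4 194. ] size 74 35 ang 71.7 ztop 0.0705 r 452
toolbox 2139 centre [624.9 243.2] size 254 170 ang 79.4 ztop 0.0766 r 671
tray 682 centre [ 610.5 -101.7] size 153 248 ang 4.1 ztop 0.0402 r 619
traybar 238 centre [ 639.7 -120.8] size 82 186 ang 50.6 ztop 0.0685 r 651
redlevel 855 centre [337.8  57.4] size 234 47 ang 89.6 ztop 0.0466 r 343
```

View pics/crop1.png

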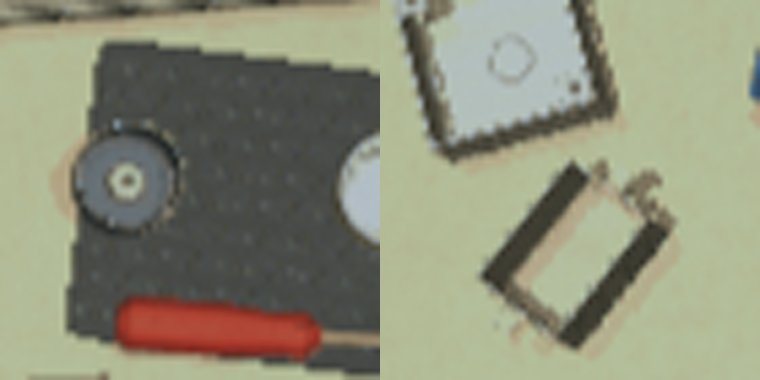

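```bash
cat >> h.py <<'E'
def go(x,y,z,yaw=None):
    "prints shift in tool units to target; yaw = world angle (deg, mod 180) wanted of the jaw (tool y) axis"
    s=get_state(); M=R.from_rotvec(s['tool_rot']).as_matrix()
    d=M.T@(np.array([x,y,z])-s['position'])/.04
    cy=np.degrees(np.arctan2(M[1,1],M[0,1]))
    print('t',round(s['time'],2),'pos',np.round(s['position'],4),'tilt',np.round(M[:2,2],3),'shift units',np.round(d,3),'jawyaw',round(cy,2),'q7',round(s['joint_positions'][6],2),'grip',round(s['grip_width'],3))
    if yaw is not None:
        t=(yaw-cy+90)%180-90; print('turn units',round(-t/5,3),'(alt',round((-t+180*np.sign(t))/5,2),')')
E
python3 -c "
from h import *
go(.497,.485,.2,-48+90)"
```

```text
t 0.1 pos [0.2558 0.597  0.2216] tilt [-0.001 -0.002] shift units [-6.645 -0.198  0.54 ] jawyaw 66.81 q7 -0.06 grip 0.999
turn units 4.962 (alt -31.04 )
```

```bash
python3 -m jog '[[[1,-0.95,-0.03,0.08,0.8],[1,-0.95,-0.03,0.08,0.8],[1,-0.95,-0.1,0.08,0.8],[1,-0.95,-0.2,0.08,0.8],[1,-0.9,-0.2,0.08,0.8],[1,-0.9,-0.25,0.08,0.8],[1,-0.8,-0.2,0,0],[1,0,0,0,0]]]'
python3 - <<'E'
from h import *
go(.497,.485,.2,42)
g=grab('wrist'); save(g[0],'w1'); np.savez('w1',im=g[0],W=cloud(g))
E
```

```text
time: 1.1
position: [0.4415, 0.4172, 0.2037]
tool_rot: [1.268, 2.873, -0.001]
ft_force: [-0.1, 0.8, -0.3]
grip_width: 0.998
t 1.1 pos [0.4415 0.4172 0.2037] tilt [ 0.001 -0.001] shift units [0.317 2.168 0.092] jawyaw 42.37 q7 -0.04 grip 0.998
turn units 0.073 (alt -35.93 )
```

View pics/w1.png

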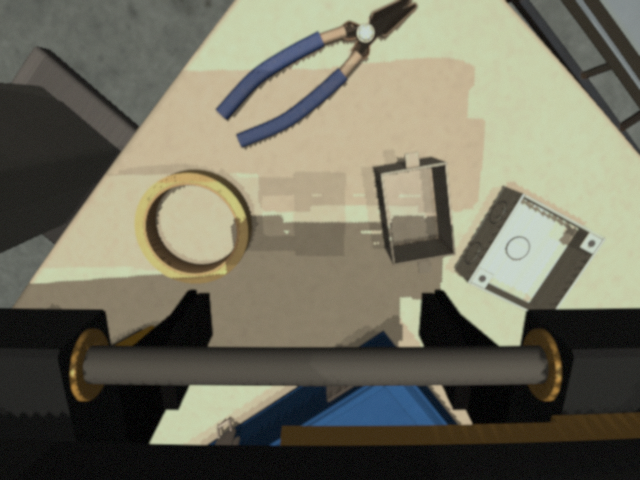

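Wrist view: the switch box has its rim corners at about (375,168), (443,162), (453,250) and (392,262). The square box is to its right and the masking tape to its left.

```bash
cat >> h.py <<'E'
def cast(g,pts,z):
    im,d,K,k1,T=g
    D=np.zeros(5); D[0]=k1
    n=cv2.undistortPoints(np.float32(pts).reshape(-1,1,2),K,D).reshape(-1,2)
    r=np.c_[n,np.ones(len(n))]@T[:3,:3].T; return T[:3,3]+r*((z-T[2,3])/r[:,2])[:,None]
def box(W,u0,u1,v0,v1,zmin,zmax):
    P=W[v0:v1,u0:u1].reshape(-1,3); P=P[np.isfinite(P[:,0])]; P=P[(P[:,2]>zmin)&(P[:,2]<zmax)]
    c,(w,h),a=cv2.minAreaRect((P[:,:2]*1000).astype(np.float32)); 
    if w<h: w,h,a=h,w,a+90
    print(len(P),'centre',np.round(c,1),'mean',np.round(P.mean(0)*1000,1),'LxW',round(w),round(h),'long-axis yaw',round((a+90)%180-90,1)); return P
E
python3 - <<'E'
from h import *
g=grab('wrist'); W=cloud(g)
C=cast(g,[(375,168),(443,162),(453,250),(392,262)],.045); print(C.round(4), C.mean(0))
for i in range(4): d=C[(i+1)%4]-C[i]; print(np.linalg.norm(d).round(4),np.degrees(np.arctan2(d[1],d[0])).round(1))
box(W,368,460,158,268,.036,.06); box(W,368,460,140,268,.02,.06)
go(.5,.485,.2,42)
E
```

```text
[[0.4439 0.4814 0.045 ]
 [0.4779 0.5191 0.045 ]
 [0.5345 0.4779 0.045 ]
 [0.506  0.4381 0.045 ]] [0.49059306 0.47911182 0.045     ]
0.0508 47.9
0.07 -36.1
0.0489 -125.6
0.0758 145.1
1557 centre [493.7 477.9] mean [495.4 479.3  42.7] LxW 89 50 long-axis yaw -37.5
2700 centre [493.6 477.7] mean [498.9 477.7  36.6] LxW 89 51 long-axis yaw -37.3
t 1.2 pos [0.4386 0.4212 0.2036] tilt [-0.     0.001] shift units [0.13  2.209 0.091] jawyaw 42.72 q7 -0.04 grip 1.003
turn units 0.143 (alt -35.86 )
```

```bash
python3 -m jog '[[[0.8,0,0.7,0,-0.7],[0.8,0,0.7,0,-0.7],[0.8,0,0.5,0,-0.65],[0.8,0,0,0,0],[0.8,0,0,0,0]]]'
python3 - <<'E'
from h import *
go(.493,.478,.012,53)
E
```

```text
time: 1.82
position: [0.4904, 0.4764, 0.2032]
tool_rot: [-0.995, -2.979, 0.001]
ft_force: [-0.4, -0.7, -0.0]
grip_width: 0.797
t 1.82 pos [0.4904 0.4764 0.2032] tilt [-0.001 -0.   ] shift units [-0.03   0.075  4.779] jawyaw 53.07 q7 0.14 grip 0.797
turn units 0.014 (alt -35.99 )
```

```bash
python3 -m jog '[[[0.8,-0.03,0.075,0.9,0],[0.8,0,0,0.95,0],[0.8,0,0,0.95,0],[0.8,0,0,0.95,0],[0.8,0,0,0.6,0],[0.8,0,0,0.4,0],[0.8,0,0,0,0],[0.5,0,0,0,0],[0.3,0,0,0,0],[0.3,0,0,0,0]]]' 25
python3 -m jog '[[[0.3,0,0,0,0],[0.3,0,0,0,0],[0.3,0,0,-0.5,0],[0.3,0,0,-0.9,0],[0.3,0,0,-0.9,0],[0.3,0,0,-0.9,0],[0.3,0,0,-0.9,0],[0.3,0,0,0,0]]]'
python3 - <<'E'
from h import *
g=grab('top'); save(g[0],'top1'); z=np.load('top0.npz'); W=z['W']
P=W[155:240,205:325].reshape(-1,3); P=P[(P[:,2]>.066)&(P[:,2]<.085)]
c,s,a=cv2.minAreaRect((P[:,:2]*1000).astype(np.float32)); print('tb',c,s,a)
# blue mask rim outline rays
W2=cloud(g); go(.625,.243,.2,-10)
crop=np.hstack([cv2.resize(g[0][v-60:v+60,u-60:u+60],(390,390),interpolation=2) for u,v in [(265,198),(391,207)]]); save(crop,'crop2')
E
```

```text
time: 3.08
position: [0.4947, 0.4781, 0.0146]
tool_rot: [0.995, 2.979, 0.002]
ft_force: [-1.3, -1.4, 3.8]
grip_width: 0.575
time: 4.08
position: [0.496, 0.4796, 0.1823]
tool_rot: [0.994, 2.976, 0.012]
ft_force: [-0.4, 0.3, -1.3]
grip_width: 0.578
tb (624.99755859375, 242.5255126953125) (252.4947509765625, 169.81472778320312) 79.54573822021484
t 4.12 pos [0.495  0.4786 0.1795] tilt [0.003 0.003] shift units [-6.138 -2.751 -0.52 ] jawyaw 53.06 q7 0.14 grip 0.579
turn units 12.611 (alt -23.39 )
```

View pics/crop2.png

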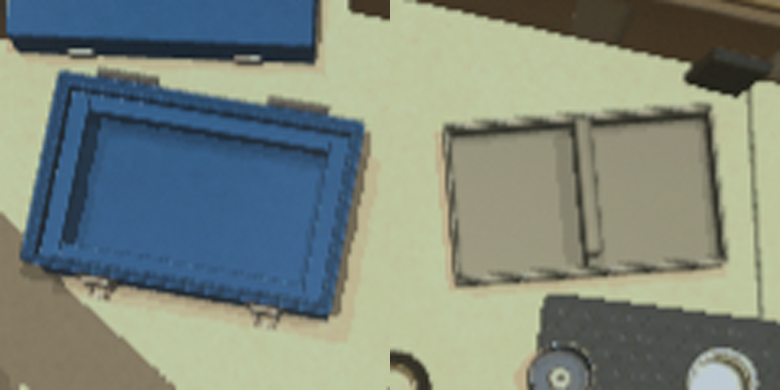

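```bash
python3 -c "
from h import *
go(.633,.29,.2,-10)"
```

```text
t 4.12 pos [0.495  0.4786 0.1795] tilt [0.003 0.003] shift units [-5.591 -1.692 -0.516] jawyaw 53.06 q7 0.14 grip 0.579
turn units 12.611 (alt -23.39 )
```

```bash
python3 -m jog '[[[0.3,-0.93,-0.28,-0.1,0],[0.3,-0.93,-0.28,-0.1,0],[0.3,-0.93,-0.28,-0.1,0],[0.3,-0.93,-0.28,-0.1,0],[0.3,-0.93,-0.28,-0.1,0],[0.3,-0.93,-0.28,0,1],[0.3,0,0,0,1],[0.3,0,0,0,1],[0.3,0,0,0,1],[0.3,0,0,0,1]]]' 25
python3 -m jog '[[[0.3,0,0,0,1],[0.3,0,0,0,1],[0.3,0,0,0,1],[0.3,0,0,0,1],[0.3,0,0,0,1],[0.3,0,0,0,1],[0.3,0,0,0,1],[0.3,0,0,0,0.6],[0.3,0,0,0,0],[0.3,0,0,0,0]]]' 25
python3 - <<'E'
from h import *
go(.633,.29,.2,-10)
g=grab('wrist'); save(g[0],'w2'); W=cloud(g); np.savez('w2',W=W)
E
```

```text
time: 5.38
position: [0.6321, 0.2893, 0.1958]
tool_rot: [-1.624, -2.688, 0.003]
ft_force: [-0.1, -1.2, -1.6]
grip_width: 0.574
time: 6.62
position: [0.6322, 0.2897, 0.1966]
tool_rot: [-2.406, -2.02, 0.002]
ft_force: [0.1, -0.4, -1.8]
grip_width: 0.581
t 6.62 pos [0.6322 0.2897 0.1966] tilt [-0.001 -0.001] shift units [ 0.011  0.019 -0.084] jawyaw -9.96 q7 -0.54 grip 0.581
turn units 0.007 (alt -35.99 )
```

View pics/w2.png

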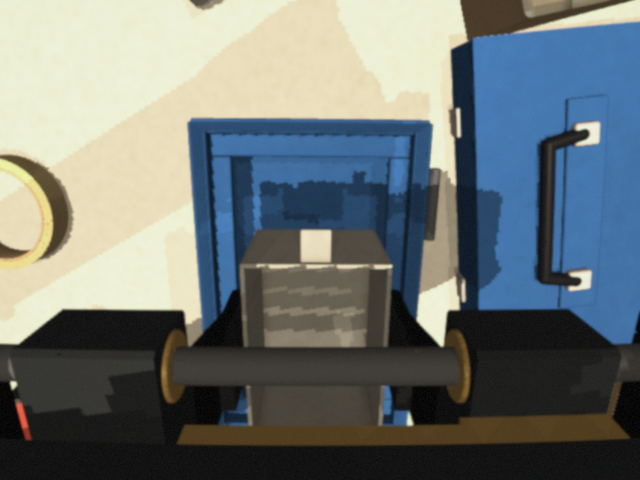

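Wrist view: the switch box is held square over the well. The toolbox rim's far corners are at (190,120) and (432,122), and the inner ledge corners at about (233,155) and (390,157).

```bash
python3 - <<'E'
from h import *
s=get_state()
W=np.load('w2.npz')['W']
p=eyes.camera_params('wrist'); M=np.eye(4); M[:3,:3]=R.from_rotvec(s['tool_rot']).as_matrix(); M[:3,3]=s['position']
g=(None,None,np.array(p['camera_matrix']),p['k1'],M@np.array(p['mount']))
y=np.array([np.cos(np.radians(80)),np.sin(np.radians(80))]); x=np.array([y[1],-y[0]])
for n,pts,z,off in (('rim',[(190,120),(432,122)],.072,.129),('ledge',[(233,155),(390,157)],.054,.100)):
    C=cast(g,pts,z)[:,:2]; d=C[1]-C[0]; print(n,C.round(4),np.linalg.norm(d).round(4),'yaw',np.degrees(np.arctan2(d[1],d[0])).round(2),'centre',(C.mean(0)-off*y).round(4))
# depth-based: rim points
m=(W[...,2]>.062)&(W[...,2]<.085); m[:, 440:]=0; m[330:]=0;m[:110]=0
m[225:,235:400]=0
P=W[m][:,:2]-[.625,.243]; Q=np.c_[P@x,P@y]; print('rim pts x range',np.percentile(Q[:,0],[.5,99.5]),'y max',np.percentile(Q[:,1],99.5), np.percentile(W[m][:,2],[50,95]))
E
```

```text
rim [[0.5647 0.3802]
 [0.7192 0.352 ]] 0.1571 yaw -10.36 centre [0.6195 0.2391]
ledge [[0.5837 0.3523]
 [0.6921 0.332 ]] 0.1103 yaw -10.62 centre [0.6205 0.2437]
rim pts x range [-0.08620869  0.08054318] y max 0.12561467657471745 [0.07006596 0.07340066]
```

```bash
python3 -m jog '[[[0.3,0,0,0.9,0.1],[0.3,0,0,0.9,0],[0.3,0,0,0.9,0],[0.3,0,0,0.7,0],[0.3,0,0,0.5,0],[0.3,0,0,0.3,0],[0.3,0,0,0.2,0],[0.3,0,0,0,0],[0.3,0,0,0,0]]]' 25
python3 -c "
from h import *
go(.631,.289,.017,-10.5)"
```

```text
time: 7.8
position: [0.633, 0.2903, 0.0224]
tool_rot: [2.414, 2.01, 0.003]
ft_force: [-0.6, -0.0, -1.6]
grip_width: 0.575
t 7.8 pos [0.633  0.2903 0.0224] tilt [0.002 0.001] shift units [-0.042 -0.044  0.136] jawyaw -10.44 q7 -0.51 grip 0.575
turn units 0.011 (alt -35.99 )
```

```bash
python3 -m jog '[[[0.3,-0.03,-0.03,0.1,0],[0.3,0,0,0.07,0],[0.3,0,0,0,0],[0.76,0,0,0,0],[0.76,0,0,0,0],[0.76,0,0,-0.3,0],[0.76,0,0,-0.8,0],[0.76,0,0,-0.9,0],[0.76,0,0,-0.9,0],[0.76,0,0,-0.9,0]]]' 25
python3 -c "
from h import *
go(.4425,-.066,.2,-10.5)"
```

```text
time: 9.05
position: [0.631, 0.289, 0.1685]
tool_rot: [2.414, 2.01, 0.001]
ft_force: [0.2, 0.3, -0.3]
grip_width: 0.758
t 9.05 pos [0.631  0.289  0.1685] tilt [0.001 0.   ] shift units [-9.581 -3.025 -0.793] jawyaw -10.45 q7 -0.54 grip 0.758
turn units 0.01 (alt -35.99 )
```

```bash
python3 -m jog '[[[0.8,-0.98,-0.28,-0.2,0],[0.8,-0.98,-0.28,-0.2,0],[0.8,-0.98,-0.28,-0.2,0],[0.8,-0.98,-0.28,-0.2,0],[0.8,-0.98,-0.28,0,0],[0.8,-0.98,-0.28,0,0],[0.8,-0.98,-0.28,0,0],[0.8,-0.98,-0.28,0,0],[0.8,-0.98,-0.28,0,0],[0.8,-0.98,-0.28,0,0]]]' 25
python3 -m jog '[[[0.8,-0.8,-0.03,0,0],[0.8,0,0,0,0],[0.8,0,0,0,0]]]'
python3 - <<'E'
from h import *
go(.4425,-.066,.2,-10.5)
g=grab('wrist'); save(g[0],'w3'); W=cloud(g); np.savez('w3',W=W,im=g[0],T=g[4])
E
```

```text
time: 10.3
position: [0.4492, -0.0775, 0.1993]
tool_rot: [2.414, 2.009, 0.002]
ft_force: [0.5, -0.8, 0.7]
grip_width: 0.802
time: 10.68
position: [0.443, -0.1067, 0.199]
tool_rot: [-2.414, -2.01, -0.002]
ft_force: [-0.5, -0.1, -0.2]
grip_width: 0.801
t 10.68 pos [ 0.443  -0.1067  0.199 ] tilt [0.001 0.001] shift units [ 0.998 -0.197 -0.025] jawyaw -10.42 q7 -0.07 grip 0.801
turn units 0.015 (alt -35.98 )
```

View pics/w3.png

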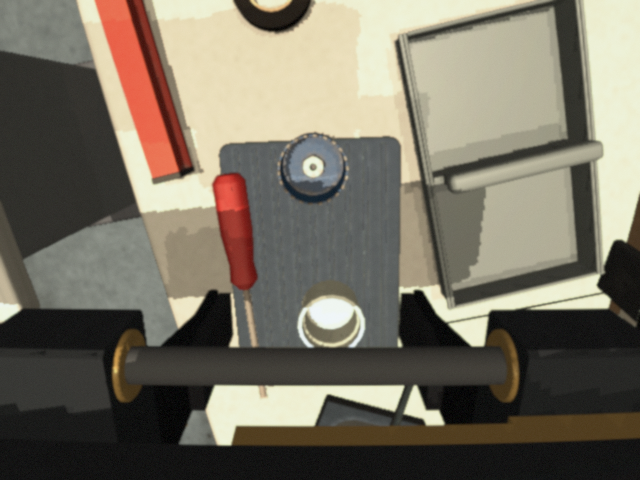

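Wrist view: the hole saw, blue and toothed, is at (314,167), the white cap at (332,320), and the screwdriver handle at (233,230). I'll turn the jaws 30° to clear the handle.

```bash
python3 - <<'E'
from h import *
z=np.load('w3.npz'); W=z['W']; p=eyes.camera_params('wrist'); g=(None,None,np.array(p['camera_matrix']),p['k1'],z['T'])
C=cast(g,[(314,168),(280,167),(348,167)],.044); print(C.round(4))
P=box(W,275,353,130,205,.03,.055)
C=C[0]; go(C[0],C[1],.016,-40)
# tray and bar
P=box(W,400,610,20,300,.045,.08); P=box(W,395,610,0,310,.02,.042)
print(cast(g,[(455,184),(597,150)],.06).round(4))
E
```

```text
[[ 0.4492 -0.0643  0.044 ]
 [ 0.4248 -0.059   0.044 ]
 [ 0.4739 -0.068   0.044 ]]
749 centre [447.9 -65.6] mean [446.8 -70.6  40.5] LxW 52 51 long-axis yaw -14.2
t 10.72 pos [ 0.4431 -0.1063  0.1988] tilt [0. 0.] shift units [ 1.06  -0.039  4.57 ] jawyaw -10.36 q7 -0.07 grip 0.801
turn units 5.928 (alt -30.07 )
3368 centre [597.8 -88.1] mean [596.3 -86.9  60.5] LxW 112 15 long-axis yaw 3.8
9733 centre [ 604.7 -102.8] mean [609.8 -86.9  30.7] LxW 251 147 long-axis yaw -85.7
[[ 0.5459 -0.0911  0.06  ]
 [ 0.6492 -0.0845  0.06  ]]
```

```bash
python3 -m jog '[[[0.8,0.52,-0.03,0,0],[0.8,0.52,-0.03,0,1],[0.8,0,0,0.5,1],[0.8,0,0,0.7,1],[0.8,0,0,0.7,1],[0.8,0,0,0.7,1],[0.8,0,0,0.6,0.9],[0.8,0,0,0.4,0],[0.8,0,0,0,0]]]' 25
python3 -c "
from h import *
go(.4485,-.065,.016,-40)"
```

```text
time: 11.85
position: [0.4471, -0.0655, 0.0536]
tool_rot: [-2.844, -1.332, 0.004]
ft_force: [0.1, -0.1, 1.0]
grip_width: 0.798
t 11.85 pos [ 0.4471 -0.0655  0.0536] tilt [-0.002 -0.   ] shift units [0.033 0.02  0.941] jawyaw -39.8 q7 -0.57 grip 0.798
turn units 0.039 (alt -35.96 )
```

```bash
python3 -m jog '[[[0.8,0.02,0.02,0.5,0],[0.8,0,0,0.44,0],[0.8,0,0,0,0],[0.4,0,0,0,0],[0.3,0,0,0,0],[0.3,0,0,0,0],[0.3,0,0,0,0],[0.3,0,0,-0.4,0],[0.3,0,0,-0.6,0],[0.3,0,0,-0.9,0]]]' 25
python3 -m jog '[[[0.3,0,0,-0.9,-1],[0.3,0,0,-0.9,-1],[0.3,0,0,-0.9,-1],[0.3,0,0,0,-1],[0.3,0,0,0,-1],[0.3,0,0,0,-0.9],[0.3,0,0,0,0]]]'
python3 -c "
from h import *
go(.613,.192,.2,-10.5)"
```

```text
time: 13.1
position: [0.4478, -0.0661, 0.0934]
tool_rot: [-2.846, -1.328, 0.004]
ft_force: [1.4, 1.0, -2.5]
grip_width: 0.588
time: 13.98
position: [0.4487, -0.0662, 0.2013]
tool_rot: [-2.416, -2.009, -0.0]
ft_force: [0.6, 0.1, -1.5]
grip_width: 0.59
t 13.97 pos [ 0.4487 -0.0662  0.2013] tilt [0. 0.] shift units [7.096 2.861 0.034] jawyaw -10.51 q7 -0.16 grip 0.59
turn units -0.003 (alt 36.0 )
```

```bash
python3 -m jog '[[[0.3,0.89,0.36,0,0],[0.3,0.89,0.36,0,0],[0.3,0.89,0.36,0,0],[0.3,0.89,0.36,0,0],[0.3,0.89,0.36,0,0],[0.3,0.89,0.36,0,0],[0.3,0.89,0.36,0,0],[0.3,0.89,0.36,0,0],[0.3,0,0,0.5,0],[0.3,0,0,0,0]]]' 25
python3 - <<'E'
from h import *
go(.613,.192,.017,-10.5)
g=grab('wrist'); save(g[0],'w4'); W=cloud(g); np.savez('w4',W=W,im=g[0],T=g[4])
E
```

```text
time: 15.22
position: [0.6122, 0.1921, 0.1785]
tool_rot: [-2.415, -2.008, 0.009]
ft_force: [0.4, -0.4, -2.1]
grip_width: 0.586
t 15.22 pos [0.6122 0.1921 0.1785] tilt [-0.005 -0.003] shift units [0.016 0.037 4.037] jawyaw -10.51 q7 -0.42 grip 0.586
turn units -0.002 (alt 36.0 )
```

View pics/w4.png

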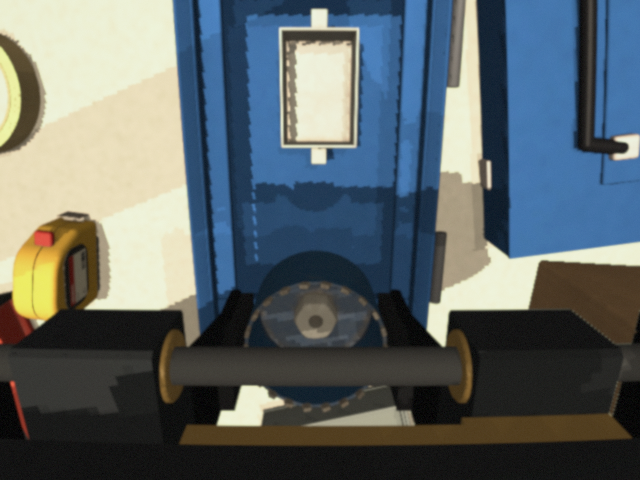

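The switch box stands square in the well at (319,90), and the hole saw hangs centred over the free end.

```bash
python3 -m jog '[[[0.3,0.02,0.03,0.8,0],[0.3,0,0,0.8,0],[0.3,0,0,0.8,0],[0.3,0,0,0.7,0],[0.3,0,0,0.4,0],[0.3,0,0,0.3,0],[0.3,0,0,0.15,0],[0.3,0,0,0,0],[0.3,0,0,0,0]]]' 25
python3 -c "
from h import *
go(.613,.192,.0145,-10.5)"
```

```text
time: 16.4
position: [0.6159, 0.194, 0.0239]
tool_rot: [2.414, 2.01, 0.002]
ft_force: [-0.7, -0.6, -2.1]
grip_width: 0.587
t 16.4 pos [0.6159 0.194  0.0239] tilt [0.001 0.001] shift units [-0.064 -0.063  0.234] jawyaw -10.44 q7 -0.38 grip 0.587
turn units 0.011 (alt -35.99 )
```

```bash
python3 -m jog '[[[0.3,-0.06,-0.06,0.12,0],[0.3,0,0,0.1,0],[0.3,0,0,0,0],[0.3,0,0,0,0],[0.78,0,0,0,0],[0.78,0,0,0,0],[0.78,0,0,-0.3,0],[0.78,0,0,-0.8,0],[0.78,0,0,-0.9,0],[0.78,0,0,-0.9,0]]]' 25
python3 -m jog '[[[0.78,0,0,-0.9,0],[0.78,0,0,-0.3,0],[0.78,-0.6,0,0,0],[0.78,-0.6,0,0,0],[0.78,0,0,0,0],[0.78,0,0,0,0]]]' 25
python3 - <<'E'
from h import *
go(.5975,-.088,.2,94)
g=grab('wrist'); save(g[0],'w5'); W=cloud(g); np.savez('w5',W=W,im=g[0],T=g[4])
E
```

```text
time: 17.65
position: [0.6127, 0.1919, 0.1321]
tool_rot: [2.414, 2.01, 0.001]
ft_force: [-0.1, -0.2, -0.8]
grip_width: 0.776
time: 18.4
position: [0.6034, 0.1446, 0.1774]
tool_rot: [-2.414, -2.009, 0.001]
ft_force: [0.6, -0.7, 0.6]
grip_width: 0.783
t 18.4 pos [0.6034 0.1446 0.1774] tilt [-0.001  0.   ] shift units [-5.745  0.913 -0.567] jawyaw -10.48 q7 -0.36 grip 0.783
turn units 15.104 (alt -20.9 )
```

View pics/w5.png

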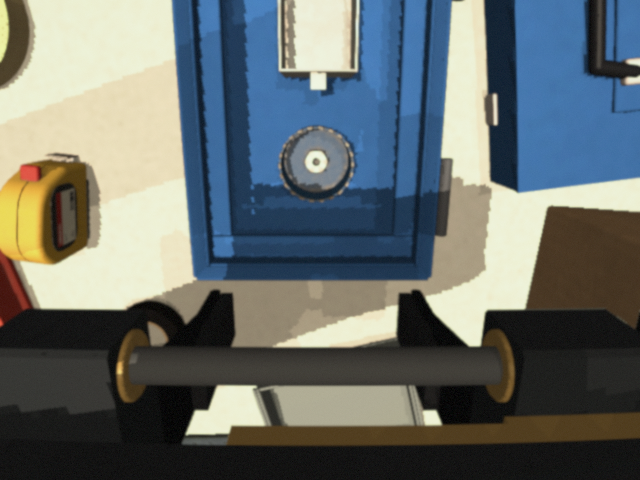

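```bash
python3 - <<'E'
from h import *
z=np.load('w5.npz'); W=z['W']; p=eyes.camera_params('wrist'); g=(None,None,np.array(p['camera_matrix']),p['k1'],z['T'])
C=cast(g,[(195,279),(432,278)],.072)[:,:2]; F=np.array([[.5647,.3802],[.7192,.352]])
print(C, np.linalg.norm(C[1]-C[0])); a=C.mean(0); b=F.mean(0); d=b-a; print('centre',(a+b)/2,'len',np.linalg.norm(d),'yaw',np.degrees(np.arctan2(d[1],d[0])))
a=np.radians(79.5); y=np.array([np.cos(a),np.sin(a)]); x=np.array([y[1],-y[0]])
for nm,gz in (('top',np.load('top0.npz')['W'][155:240,205:325]),('w5',W[:300,160:470]),('w2',np.load('w2.npz')['W'][110:330,170:445])):
  m=(gz[...,2]>.064)&(gz[...,2]<.082); P=gz[m][:,:2]-[.622,.241]; Q=np.c_[P@x,P@y]
  if nm=='w2': Q=Q[(abs(Q[:,0])>.06)|(Q[:,1]>.11)]
  print(nm,np.percentile(Q,[.5,99.5],axis=0).round(4).tolist())
s=np.array([.0,0])
E
```

```text
[[0.51850666 0.13459887]
 [0.67511346 0.10665734]] 0.15907990564679267
centre [0.61938003 0.24336405] len 0.2495877886603508 yaw 79.58026205684767
top [[-0.0817, -0.1239], [0.0857, 0.1274]]
w5 [[-0.0838, -0.124], [0.0827, 0.0465]]
w2 [[-0.0839, -0.0194], [0.0827, 0.1278]]
```

Both parts stand upright on the well floor: hole saw at (317,162), switch box above it. Next is the tray.

```bash
python3 -m jog '[[[0.55,-0.96,0.15,0,0],[0.55,-0.96,0.15,0,0],[0.55,-0.96,0.15,0,0],[0.55,-0.96,0.15,0,0],[0.55,-0.96,0.15,0,0],[0.55,-0.96,0.15,0,1],[0.55,0,0,0,1],[0.55,0,0,0,1],[0.55,0,0,0,1],[0.55,0,0,0,1]]]' 40
python3 -m jog '[[[0.55,0,0,0,1],[0.55,0,0,0,1],[0.55,0,0,0,1],[0.55,0,0,0,1],[0.55,0,0,0,1],[0.55,0,0,0,1],[0.55,0,0,0,1],[0.55,0,0,0,1],[0.55,0,0,0,1],[0.55,0,0,0,1]]]' 40
python3 -m jog '[[[0.55,-0.8,0,0,0.1],[0.55,-0.4,0,0,0],[0.55,0,0,0,0],[0.55,0,0,0,0]]]' 40
python3 - <<'E'
from h import *
go(.5975,-.088,.035,93.8)
g=grab('wrist'); save(g[0],'w6'); W=cloud(g); np.savez('w6',W=W,im=g[0],T=g[4])
E
```

```text
time: 19.7
position: [0.5978, -0.0872, 0.1778]
tool_rot: [-2.793, -1.438, 0.0]
ft_force: [0.0, 0.3, 0.8]
grip_width: 0.548
time: 20.95
position: [0.5978, -0.0871, 0.1779]
tool_rot: [-3.139, -0.124, 0.0]
ft_force: [0.2, -0.5, 1.3]
grip_width: 0.549
time: 21.45
position: [0.5506, -0.0912, 0.1783]
tool_rot: [3.14, 0.113, 0.002]
ft_force: [-0.4, -0.2, -0.4]
grip_width: 0.549
t 21.45 pos [ 0.5506 -0.0912  0.1783] tilt [0.001 0.   ] shift units [1.173 0.004 3.584] jawyaw -85.86 q7 -1.26 grip 0.549
turn units 0.068 (alt -35.93 )
```

View pics/w6.png

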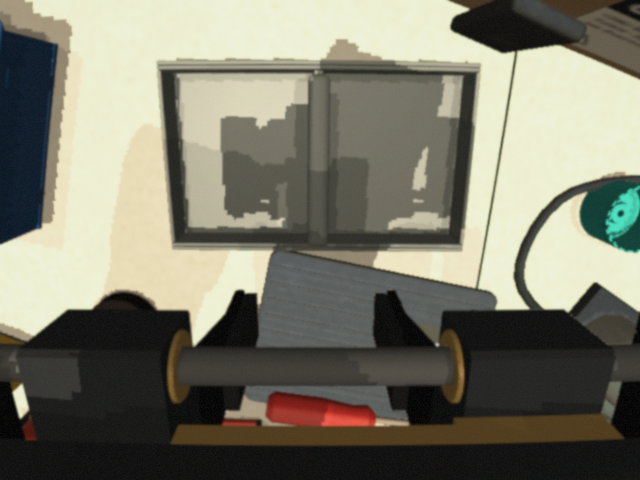

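The bar runs vertically in the image at u≈318, from v=70 to 245, and is square to the jaws.

```bash
python3 - <<'E'
from h import *
z=np.load('w6.npz'); W=z['W']
box(W,150,490,40,260,.05,.08); box(W,150,490,40,260,.026,.045)
P=box(W,290,350,60,255,.05,.08)
go(.609,-.0875,.035,93.8)
E
```

```text
3642 centre [598.4 -88.8] mean [601.6 -88.4  61.4] LxW 111 14 long-axis yaw 3.9
8806 centre [598.4 -88.3] mean [603.6 -88.   32.8] LxW 221 135 long-axis yaw -86.2
3642 centre [598.4 -88.8] mean [601.6 -88.4  61.4] LxW 111 14 long-axis yaw 3.9
t 21.5 pos [ 0.5505 -0.0914  0.1782] tilt [ 0.001 -0.   ] shift units [1.463 0.006 3.582] jawyaw -85.87 q7 -1.26 grip 0.549
turn units 0.066 (alt -35.93 )
```

```bash
python3 -m jog '[[[0.55,0.6,0.01,0,0.05],[0.55,0.6,0.01,0,0],[0.55,0,0,0.8,0],[0.55,0,0,0.9,0],[0.55,0,0,0.9,0],[0.55,0,0,0.6,0],[0.55,0,0,0.38,0],[0.55,0,0,0,0],[0.1,0,0,0,0],[0.1,0,0,0,0]]]' 45
python3 -m jog '[[[0.1,0,0,0,0],[0.1,0,0,0,0],[0.1,0,0,0,0],[0.1,0,0,-0.2,0],[0.1,0,0,-0.4,0],[0.1,0,0,-0.6,0],[0.1,0,0,-0.8,0],[0.1,0,0,-0.8,0],[0.1,0,0,-0.8,0],[0.1,0,0,0,0]]]'
python3 -c "
from h import *
go(.621,.243,.179,79.6)"
```

```text
time: 22.75
position: [0.5985, -0.0897, 0.0362]
tool_rot: [-3.14, -0.105, -0.004]
ft_force: [-0.4, 0.5, -0.3]
grip_width: 0.4
time: 24.0
position: [0.5994, -0.0903, 0.1825]
tool_rot: [-3.14, -0.104, -0.01]
ft_force: [0.6, -0.7, -2.9]
grip_width: 0.156
t 24.0 pos [ 0.5994 -0.0903  0.1825] tilt [0.006 0.   ] shift units [ 1.088 -8.278  0.094] jawyaw -86.21 q7 -1.22 grip 0.156
turn units 2.838 (alt -33.16 )
```

```bash
python3 -m jog '[[[0.1,0.06,-0.4,0,0],[0.1,0.12,-0.9,0,0],[0.1,0.12,-0.95,0,0],[0.1,0.12,-0.95,0,0],[0.1,0.12,-0.95,0,0],[0.1,0.12,-0.95,0,0],[0.1,0.12,-0.95,0,0],[0.1,0.12,-0.9,0,0],[0.1,0.12,-0.83,0,0],[0.1,0.09,-0.5,0,0]]]'
python3 -m jog '[[[0.1,0,0,0,1],[0.1,0,0,0,1],[0.1,0,0,0,0.84],[0.1,0,0,0,0],[0.1,0,0,0,0],[0.1,0,0,0,0]]]'
python3 - <<'E'
from h import *
go(.621,.243,.089,79.6)
g=grab('wrist'); save(g[0],'w7'); W=cloud(g); np.savez('w7',W=W,im=g[0],T=g[4])
E
```

```text
time: 25.25
position: [0.6179, 0.2474, 0.1768]
tool_rot: [3.139, 0.11, -0.006]
ft_force: [0.2, -0.5, -2.6]
grip_width: 0.155
time: 26.0
position: [0.6197, 0.2437, 0.1788]
tool_rot: [3.129, -0.284, -0.0]
ft_force: [0.7, -0.4, -2.1]
grip_width: 0.156
t 26.0 pos [0.6197 0.2437 0.1788] tilt [-0. -0.] shift units [0.036 0.012 2.245] jawyaw -100.36 q7 -1.97 grip 0.156
turn units 0.008 (alt -35.99 )
```

View pics/w7.png

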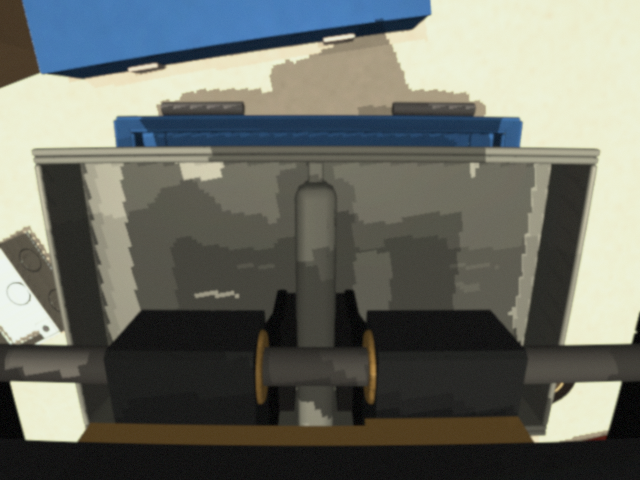

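```bash
python3 -m jog '[[[0.1,0.02,0.04,0.4,0],[0.1,0,0,0.5,0],[0.1,0,0,0.4,0],[0.1,0,0,0.2,0],[0.1,0,0,0,0],[0.1,0,0,0,0]]]'
python3 - <<'E'
from h import *
go(.6207,.242,.0905,79.6)
g=grab('top'); save(g[0][130:270,180:350].repeat(4,0).repeat(4,1),'top2')
E
```

```text
time: 26.8
position: [0.6208, 0.2422, 0.1196]
tool_rot: [-3.128, 0.284, -0.002]
ft_force: [0.2, -0.1, -2.8]
grip_width: 0.155
t 26.8 pos [0.6208 0.2422 0.1196] tilt [0.001 0.   ] shift units [-0.003  0.007  0.728] jawyaw -100.39 q7 -1.95 grip 0.155
turn units 0.001 (alt -36.0 )
```

View pics/top2.png

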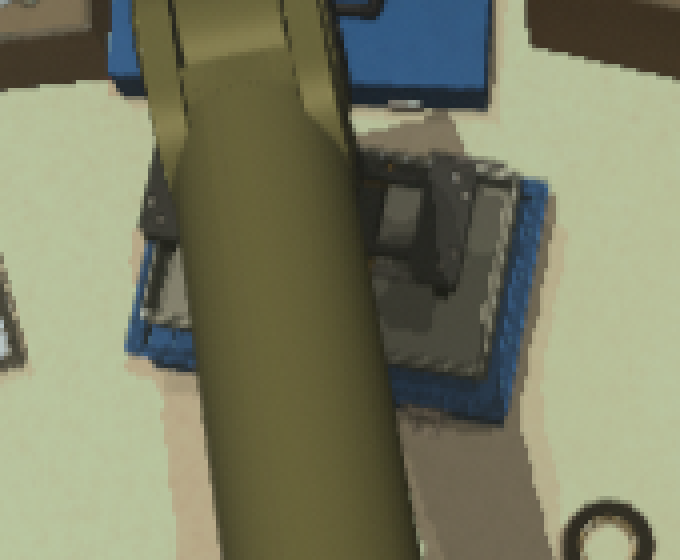

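The tray sits inside the rim outline, allowing for parallax. I'll lower it slowly and watch the force.

```bash
python3 -m jog '[[[0.1,0,0,0.2,0],[0.1,0,0,0.2,0],[0.1,0,0,0.1,0],[0.1,0,0,0.1,0],[0.1,0,0,0.05,0],[0.1,0,0,0,0],[0.1,0,0,0,0]]]'
python3 -c "
from h import *
go(.6207,.242,.0905,79.6)"
```

```text
time: 27.72
position: [0.6205, 0.2421, 0.0932]
tool_rot: [-3.128, 0.285, -0.001]
ft_force: [0.4, -0.4, -2.4]
grip_width: 0.153
t 27.73 pos [0.6205 0.2421 0.0932] tilt [0. 0.] shift units [0.005 0.001 0.068] jawyaw -100.4 q7 -1.94 grip 0.153
turn units 0.001 (alt -36.0 )
```

```bash
python3 -m jog '[[[0.1,0,0,0.06,0],[0.1,0,0,0.03,0],[0.1,0,0,0,0],[0.1,0,0,0,0]]]'
python3 -m jog '[[[0.5,0,0,0,0],[0.5,0,0,0,0],[0.5,0,0,0,0],[0.5,0,0,-0.4,0],[0.5,0,0,-0.7,0],[0.5,0,0,-0.9,0],[0.5,0,0,-0.9,0],[0.8,-0.8,0,0,0],[0.8,-0.8,0,0,0],[0.8,0,0,0,0]]]'
python3 - <<'E'
from h import *
g=grab('wrist'); save(g[0],'w8'); W=cloud(g); np.savez('w8',W=W,im=g[0],T=g[4])
go(.447,.07,.2,-10)
E
```

```text
time: 28.22
position: [0.6203, 0.2421, 0.0894]
tool_rot: [-3.129, 0.284, -0.0]
ft_force: [-0.9, -0.0, -2.5]
grip_width: 0.151
time: 29.48
position: [0.5558, 0.2551, 0.2068]
tool_rot: [-3.126, 0.28, 0.001]
ft_force: [-0.1, 0.7, -0.3]
grip_width: 0.744
t 29.52 pos [0.5572 0.2544 0.2068] tilt [0.001 0.002] shift units [-1.886  5.028  0.158] jawyaw -100.31 q7 -2.08 grip 0.762
turn units 17.938 (alt -18.06 )
```

View pics/w8.png

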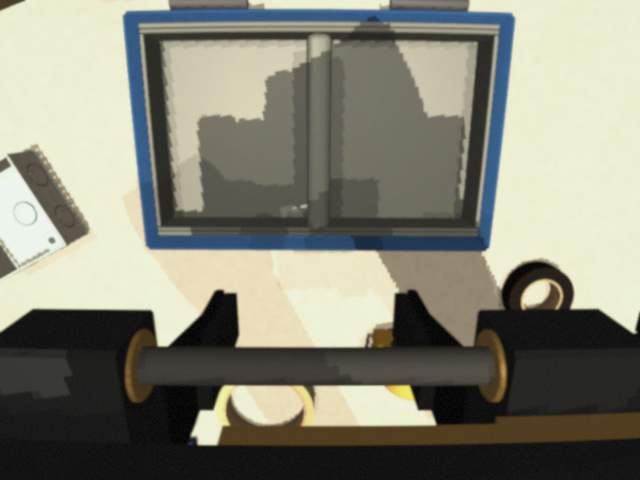

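```bash
python3 - <<'E'
from h import *
z=np.load('w8.npz'); W=z['W']
P=box(W,130,515,20,245,.104,.13)
P=box(W,130,515,20,245,.079,.097)
A=np.c_[P[:,:2]-P[:,:2].mean(0),np.ones(len(P))]; print('wall plane slope',np.linalg.lstsq(A,P[:,2],rcond=None)[0])
p=eyes.camera_params('wrist'); g=(None,None,np.array(p['camera_matrix']),p['k1'],z['T'])
print('tape',cast(g,[(538,290)],.019))
go(.4,.12,.2,-10)
E
```

```text
4633 centre [620.9 242.5] mean [623.9 242.1 115.4] LxW 111 14 long-axis yaw -10.4
11470 centre [621.1 243. ] mean [627.7 241.9  86.4] LxW 221 135 long-axis yaw 79.6
wall plane slope [ 0.00243541 -0.00038145  0.08641562]
tape [[0.45161642 0.0726352  0.019     ]]
t 29.52 pos [0.5572 0.2544 0.2068] tilt [0.001 0.002] shift units [-3.265  4.008  0.159] jawyaw -100.31 q7 -2.08 grip 0.762
turn units 17.938 (alt -18.06 )
```

```bash
python3 -m jog '[[[0.95,-0.25,0.86,0,0],[0.95,-0.25,0.86,0,0],[0.95,-0.25,0.86,0,0],[0.95,-0.25,0.86,0,0],[0.95,-0.25,0.86,0,0],[0.95,-0.25,0.86,0,0],[0.95,-0.2,0.85,0,0],[0.95,0,0,0,-1],[0.95,0,0,0,-1],[0.95,0,0,0,-1]]]' 12
python3 -m jog '[[[0.95,0,0,0,-1],[0.95,0,0,0,-1],[0.95,0,0,0,-1],[0.95,0,0,0,-1],[0.95,0,0,0,-1],[0.95,0,0,0,-1],[0.95,0,0,0,-1],[0.95,0,0,0,-1],[0.95,0,0,0,-1],[0.95,0,0,0,-1]]]'
python3 -m jog '[[[0.95,0,0,0,-1],[0.95,0,0,0,-1],[0.95,0,0,0,-1],[0.95,0,0,0,-1],[0.95,0,0,0,-1],[0.95,0,0,0,0],[0.95,0,0,0,0]]]'
python3 - <<'E'
from h import *
g=grab('wrist'); save(g[0],'w9'); W=cloud(g); np.savez('w9',W=W,im=g[0],T=g[4])
go(.4505,.0715,.006,-10.4)
d=np.hypot(W[...,0]-.45,W[...,1]-.072)
m=(d<.05)&(W[...,2]>.010)&(W[...,2]<.03); v,u=np.where(m); print(u.min(),u.max(),v.min(),v.max())
box(W,u.min(),u.max()+1,v.min(),v.max()+1,.012,.03)
# tape measure
d=np.hypot(W[...,0]-.408,W[...,1]-.194); m=(d<.06)&(W[...,2]>.055)&(W[...,2]<.09)
if m.sum()>50: v,u=np.where(m); print(u.min(),u.max(),v.min(),v.max()); box(W,u.min(),u.max()+1,v.min(),v.max()+1,.056,.09)
E
```

```text
time: 30.78
position: [0.4482, 0.0282, 0.2063]
tool_rot: [-3.139, -0.126, -0.003]
ft_force: [0.6, -0.3, -0.5]
grip_width: 0.95
time: 32.02
position: [0.4482, 0.0282, 0.2062]
tool_rot: [2.791, 1.441, 0.002]
ft_force: [-0.6, 0.3, 0.1]
grip_width: 0.951
time: 32.9
position: [0.4476, 0.0289, 0.2058]
tool_rot: [2.416, 2.008, 0.001]
ft_force: [-0.1, -1.0, -0.5]
grip_width: 0.947
t 32.95 pos [0.4475 0.029  0.2056] tilt [0.001 0.   ] shift units [ 1.057 -0.121  4.991] jawyaw -10.52 q7 -0.49 grip 0.95
turn units -0.023 (alt 35.98 )
263 337 130 204
3013 centre [442.   69.6] mean [442.   70.1  18.2] LxW 60 59 long-axis yaw 0.1
179 233 0 53
2488 centre [400.9 179.7] mean [401.7 178.4  63.8] LxW 34 33 long-axis yaw -17.3
```

View pics/w9.png

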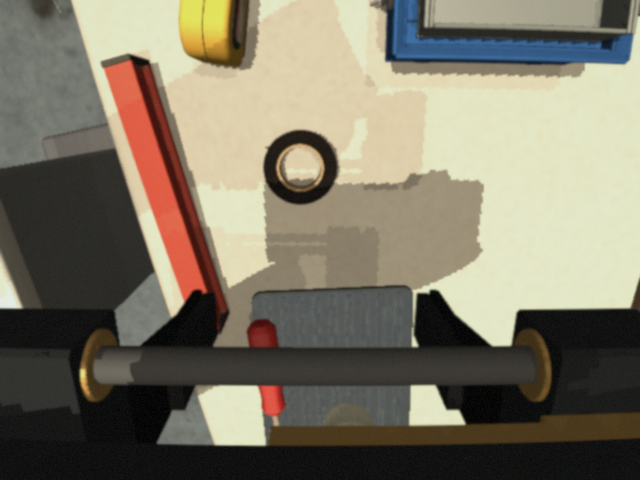

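Tape at (301,167). The red level is well to the left of it, and the tape measure is at (213,30).

```bash
python3 -m jog '[[[0.95,0.5,-0.16,0.5,0],[0.95,0.47,-0.16,0.9,0],[0.95,0,0,0.9,0],[0.95,0,0,0.9,0],[0.95,0,0,0.7,0],[0.95,0,0,0.5,0],[0.95,0,0,0.2,0],[0.95,0,0,0,0],[0.95,0,0,0,0]]]' 12
python3 -c "
from h import *
go(.442,.0697,.004,-10.4)"
```

```text
time: 34.08
position: [0.4423, 0.0702, 0.0222]
tool_rot: [2.414, 2.011, 0.003]
ft_force: [-0.3, -0.4, 0.8]
grip_width: 0.952
t 34.08 pos [0.4423 0.0702 0.0222] tilt [0.001 0.001] shift units [-0.013 -0.005  0.454] jawyaw -10.41 q7 -0.23 grip 0.952
turn units -0.001 (alt 36.0 )
```

```bash
python3 -m jog '[[[0.95,0,0,0.2,0],[0.95,0,0,0.15,0],[0.95,0,0,0.08,0],[0.95,0,0,0,0],[0.5,0,0,0,0],[0.5,0,0,0,0],[0.5,0,0,0,0],[0.5,0,0,0,0],[0.5,0,0,0,0]]]' 15
python3 -c "
from h import *
go(.442,.0697,.004,-10.4)"
```

```text
time: 35.2
position: [0.4417, 0.07, 0.0043]
tool_rot: [2.413, 2.011, 0.001]
ft_force: [-0.3, 1.1, 0.9]
grip_width: 0.684
t 35.2 pos [0.4417 0.07   0.0043] tilt [0. 0.] shift units [-0.006  0.009  0.007] jawyaw -10.39 q7 -0.18 grip 0.684
turn units 0.002 (alt -36.0 )
```

```bash
python3 -m jog '[[[0.5,0,0,-0.4,0],[0.5,0,0,-0.9,0],[0.5,0,0,-0.9,0],[0.5,0,0,-0.9,0],[0.5,0,0,-0.9,0],[0.5,0,0,0,0],[0.5,0,0,0,0]]]' 15
python3 -c "
from h import *
go(.6111,.1887,.062,-10.4)"
```

```text
time: 36.08
position: [0.4409, 0.0698, 0.1634]
tool_rot: [-2.413, -2.011, 0.001]
ft_force: [0.4, 0.4, -1.2]
grip_width: 0.685
t 36.08 pos [0.4409 0.0698 0.1634] tilt [-0.001  0.   ] shift units [3.693 3.652 2.529] jawyaw -10.4 q7 -0.56 grip 0.685
turn units 0.001 (alt -36.0 )
```

```bash
python3 -m jog '[[[0.5,0.74,0.73,0,0],[0.5,0.74,0.73,0,0],[0.5,0.74,0.73,0,0],[0.5,0.74,0.73,0,0],[0.5,0.73,0.73,0.3,0],[0.5,0,0,0.7,0],[0.5,0,0,0.5,0],[0.5,0,0,0.3,0],[0.5,0,0,0,0],[0.5,0,0,0,0]]]' 15
python3 - <<'E'
from h import *
go(.6111,.1887,.062,-10.4)
g=grab('wrist'); W=cloud(g); print('bar');box(W,0,640,0,300,.108,.122)
E
```

```text
time: 37.33
position: [0.6122, 0.1888, 0.0933]
tool_rot: [2.414, 2.011, 0.003]
ft_force: [0.2, 0.3, 0.1]
grip_width: 0.682
t 37.33 pos [0.6122 0.1888 0.0933] tilt [0.002 0.001] shift units [-0.009 -0.028  0.781] jawyaw -10.4 q7 -0.15 grip 0.682
turn units -0.001 (alt 36.0 )
bar
13872 centre [617.9 226.6] mean [621.  243.2 115.1] LxW 112 48 long-axis yaw -10.3
```

```bash
python3 -m jog '[[[0.5,0,-0.03,0.3,0],[0.5,0,0,0.3,0],[0.5,0,0,0.15,0],[0.5,0,0,0.03,0],[0.5,0,0,0,0],[0.85,0,0,0,0],[0.85,0,0,0,0],[0.85,0,0,-0.3,0],[0.85,0,0,-0.8,0],[0.85,0,0,-0.9,0]]]' 15
python3 -m jog '[[[0.85,0,0,-0.9,0],[0.85,0,0,-0.7,0],[0.85,0,0,0,0],[0.85,0,0,0,0]]]' 15
python3 - <<'E'
from h import *
go(.405,.12,.2,-18)
g=grab('wrist'); W=cloud(g)
P=W.reshape(-1,3);P=P[np.isfinite(P[:,0])]
d=np.hypot(P[:,0]-.6111,P[:,1]-.1887);Q=P[(d<.045)&(P[:,2]>.067)&(P[:,2]<.082)];print(len(Q),Q.mean(0) if len(Q) else 0)
E
```

```text
time: 38.62
position: [0.6105, 0.1888, 0.1422]
tool_rot: [2.413, 2.011, -0.0]
ft_force: [0.6, 0.6, -0.1]
grip_width: 0.849
time: 39.12
position: [0.6102, 0.189, 0.2045]
tool_rot: [-2.413, -2.011, 0.001]
ft_force: [-0.1, -0.6, -0.5]
grip_width: 0.851
t 39.12 pos [0.6102 0.189  0.2045] tilt [-0.001  0.   ] shift units [-2.622 -4.735  0.115] jawyaw -10.39 q7 -0.21 grip 0.851
turn units 1.522 (alt -34.48 )
4078 [0.60940916 0.19002888 0.0749272 ]
```

```bash
python3 -m jog '[[[0.85,-0.4,-0.76,0,0],[0.85,-0.4,-0.76,0,0],[0.85,-0.4,-0.76,0,0],[0.85,-0.4,-0.76,0,0],[0.85,-0.4,-0.76,0,0],[0.85,-0.3,-0.7,0,0.8],[0.85,0,0,0,0.7],[0.85,0,0,0,0],[0.85,0,0,0,0]]]' 30
python3 - <<'E'
from h import *
go(.41,.185,.2,-18)
g=grab('wrist'); save(g[0],'w10'); W=cloud(g); np.savez('w10',W=W,im=g[0],T=g[4])
m=(np.hypot(W[...,0]-.408,W[...,1]-.19)<.07)&(W[...,2]>.045)&(W[...,2]<.085)
v,u=np.where(m); print(u.min(),u.max(),v.min(),v.max())
P=box(W,u.min(),u.max()+1,v.min(),v.max()+1,.045,.085)
P=box(W,u.min(),u.max()+1,v.min(),v.max()+1,.02,.085); print(np.percentile(P[:,2],[50,99]))
E
```

```text
time: 40.3
position: [0.4169, 0.1307, 0.2046]
tool_rot: [2.539, 1.849, -0.001]
ft_force: [-1.2, -0.2, 0.4]
grip_width: 0.848
t 40.3 pos [0.4169 0.1307 0.2046] tilt [-0.    -0.001] shift units [ 1.24  -0.582  0.115] jawyaw -17.87 q7 -0.89 grip 0.848
turn units 0.026 (alt -35.97 )
249 300 95 195
4539 centre [406.2 194.9] mean [406.4 194.2  60.4] LxW 72 35 long-axis yaw 72.1
4850 centre [406.2 194.9] mean [407.2 195.6  59. ] LxW 72 35 long-axis yaw 72.0
[0.06232389 0.06699596]
```

View pics/w10.png

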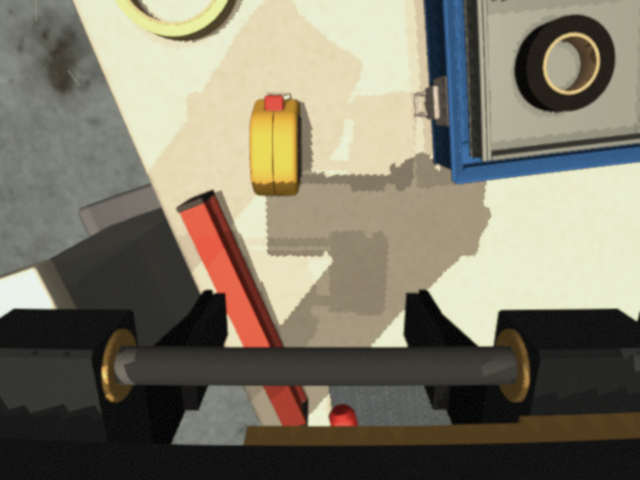

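Tape measure at (275,147), upright. The black tape lies flat in the near pocket at (565,62).

```bash
python3 -m jog '[[[0.65,0.72,-0.37,0,0],[0.65,0.71,-0.37,0,0],[0.65,0,0,0.8,0],[0.65,0,0,0.9,0],[0.65,0,0,0.7,0],[0.65,0,0,0.3,0],[0.65,0,0,0,0],[0.65,0,0,0,0]]]' 30
python3 -c "
from h import *
go(.4062,.1945,.02,-18)"
```

```text
time: 41.35
position: [0.4071, 0.195, 0.0979]
tool_rot: [-2.54, -1.849, -0.003]
ft_force: [0.1, -0.4, -0.8]
grip_width: 0.648
t 41.35 pos [0.4071 0.195  0.0979] tilt [0.001 0.001] shift units [-0.021 -0.02   1.948] jawyaw -17.88 q7 -0.84 grip 0.648
turn units 0.023 (alt -35.98 )
```

```bash
python3 -m jog '[[[0.65,-0.02,-0.02,0.6,0],[0.65,0,0,0.7,0],[0.65,0,0,0.4,0],[0.65,0,0,0.22,0],[0.65,0,0,0,0],[0.2,0,0,0,0],[0.2,0,0,0,0],[0.2,0,0,0,0],[0.2,0,0,0,0],[0.2,0,0,0,0]]]' 30
python3 -c "
from h import *
go(.4062,.1945,.02,-18)"
```

```text
time: 42.6
position: [0.4058, 0.1943, 0.0206]
tool_rot: [-2.54, -1.849, -0.002]
ft_force: [-0.5, 0.1, 3.9]
grip_width: 0.382
t 42.6 pos [0.4058 0.1943 0.0206] tilt [0.001 0.001] shift units [0.008 0.009 0.015] jawyaw -17.89 q7 -0.65 grip 0.382
turn units 0.023 (alt -35.98 )
```

```bash
python3 -m jog '[[[0.2,0,0,-0.4,0],[0.2,0,0,-0.8,0],[0.2,0,0,-0.9,0],[0.2,0,0,-0.9,-0.8],[0.2,0,0,-0.9,-0.7],[0.2,0,0,-0.4,0],[0.2,0,0,0,0],[0.2,0,0,0,0]]]' 30
python3 -c "
from h import *
go(.6309,.297,.079,-10.4)"
```

```text
time: 43.6
position: [0.4044, 0.1933, 0.1905]
tool_rot: [2.414, 2.01, -0.005]
ft_force: [-0.7, -0.2, -3.1]
grip_width: 0.379
t 43.6 pos [0.4044 0.1933 0.1905] tilt [-0.002 -0.002] shift units [3.582 5.104 2.772] jawyaw -10.43 q7 -0.85 grip 0.379
turn units -0.005 (alt 35.99 )
```

```bash
python3 -m jog '[[[0.2,0.51,0.73,0,0],[0.2,0.51,0.73,0,0],[0.2,0.51,0.73,0,0],[0.2,0.51,0.73,0,0],[0.2,0.51,0.73,0,0],[0.2,0.51,0.73,0,0],[0.2,0.52,0.72,0,0],[0.2,0,0,0.7,0],[0.2,0,0,0.5,0],[0.2,0,0,0,0]]]' 30
python3 - <<'E'
from h import *
g=grab('wrist')
go(.6309,.297,.079,-10.4); W=cloud(g); print('bar'); box(W,0,640,0,479,.110,.120)
E
```

```text
time: 44.85
position: [0.6297, 0.2974, 0.1407]
tool_rot: [-2.413, -2.01, 0.009]
ft_force: [0.3, -0.2, -2.4]
grip_width: 0.383
t 44.9 pos [0.6307 0.2978 0.1427] tilt [-0.002 -0.001] shift units [-0.016  0.01   1.593] jawyaw -10.4 q7 -0.31 grip 0.379
turn units -0.001 (alt 36.0 )
bar
20 centre [636.1 285.6] mean [625.3 260.1 116.7] LxW 103 26 long-axis yaw 83.8
```

```bash
python3 -m jog '[[[0.2,0,0,0.4,0],[0.2,0,0,0.4,0],[0.2,0,0,0.4,0],[0.2,0,0,0.2,0],[0.2,0,0,0.1,0],[0.2,0,0,0,0],[0.2,0,0,0,0]]]' 30
python3 -c "
from h import *
go(.6309,.297,.0785,-10.4)"
```

```text
time: 45.78
position: [0.6323, 0.2981, 0.0848]
tool_rot: [2.413, 2.011, 0.002]
ft_force: [-0.8, -0.7, -4.2]
grip_width: 0.381
t 45.77 pos [0.6323 0.2981 0.0848] tilt [0.001 0.   ] shift units [-0.033 -0.029  0.158] jawyaw -10.39 q7 -0.28 grip 0.381
turn units 0.002 (alt -36.0 )
```

```bash
python3 -m jog '[[[0.2,-0.02,-0.02,0.1,0],[0.2,0,0,0.06,0],[0.2,0,0,0,0],[0.2,0,0,0,0]]]' 30
python3 -m jog '[[[0.6,0,0,0,0],[0.6,0,0,0,0],[0.6,0,0,0,0],[0.6,0,0,-0.3,0],[0.6,0,0,-0.7,0],[0.6,0,0,-0.9,0],[0.6,0,0,-0.9,0],[0.6,-0.9,0,-0.5,0],[0.6,-0.9,0,0,0],[0.6,-0.9,0,0,0]]]' 30
python3 -m jog '[[[0.6,-0.9,0,0,0],[0.6,-0.9,0,0,0],[0.6,-0.5,0,0,0],[0.6,0,0,0,0],[0.6,0,0,0,0]]]' 30
python3 - <<'E'
from h import *
go(.6,.2,.2)
g=grab('wrist'); save(g[0],'w11'); W=cloud(g)
P=W.reshape(-1,3);P=P[np.isfinite(P[:,0])]
a=np.radians(79.6); y=np.array([np.cos(a),np.sin(a)]); x=np.array([y[1],-y[0]])
L=np.c_[(P[:,:2]-[.621,.243])@x,(P[:,:2]-[.621,.243])@y,P[:,2]]
def r(n,q): print(n,len(q),'mean',q.mean(0).round(4),'min',np.percentile(q,1,axis=0).round(3),'max',np.percentile(q,99,axis=0).round(3)) if len(q) else print(n,0)
b=(abs(L[:,0])<.07)&(abs(L[:,1])<.12)
r('bar',L[b&(L[:,2]>.11)&(L[:,2]<.12)&(abs(L[:,1])<.014)])
r('measure',L[b&(L[:,2]>.105)&(L[:,1]>.012)])
r('tape',L[b&(L[:,2]>.067)&(L[:,2]<.082)&(abs(L[:,0])<.055)&(L[:,1]<-.012)&(L[:,1]>-.1)])
q=L[b&(L[:,2]>.084)&(L[:,2]<.092)]; r('wall',q)
A=np.c_[q[:,:2],np.ones(len(q))]; print('slopes',np.linalg.lstsq(A,q[:,2],rcond=None)[0])
t0=np.load('top0.npz')['im'];g=grab('top');t=g[0];T=cloud(g);W0=np.load('top0.npz')['W']
for n,(u0,u1,v0,v1,lo,hi) in dict(cap=(415,452,247,285,.022,.06),square=(140,192,184,232,.03,.06),mask=(205,255,270,316,.012,.05)).items():
    f=lambda W:(lambda P:P[(P[:,2]>lo)&(P[:,2]<hi)].mean(0).round(4))(W[v0:v1,u0:u1].reshape(-1,3))
    print(n,f(W0),f(T))
E
```

```text
time: 46.28
position: [0.6309, 0.2974, 0.0778]
tool_rot: [2.413, 2.011, 0.0]
ft_force: [-0.1, 0.5, -1.6]
grip_width: 0.383
time: 47.52
position: [0.6116, 0.1898, 0.2113]
tool_rot: [2.413, 2.011, 0.003]
ft_force: [0.5, 0.3, -0.5]
grip_width: 0.598
time: 48.15
position: [0.5951, 0.1028, 0.2099]
tool_rot: [-2.411, -2.014, -0.001]
ft_force: [0.6, 0.3, -0.2]
grip_width: 0.601
t 48.15 pos [0.5951 0.1028 0.2099] tilt [0.    0.001] shift units [ 2.412 -0.312  0.249] jawyaw -10.26 q7 -0.11 grip 0.601
bar 2811 mean [ 0.0002 -0.0045  0.1149] min [-0.054 -0.007  0.11 ] max [ 0.054 -0.001  0.118]
measure 0
tape 4634 mean [-0.0022 -0.0544  0.0753] min [-0.031 -0.084  0.07 ] max [ 0.026 -0.027  0.077]
wall 5107 mean [ 0.0001 -0.0579  0.0875] min [-0.067 -0.11   0.084] max [0.067 0.004 0.09 ]
slopes [-0.0003215   0.00071691  0.08755558]
cap [ 0.4434 -0.1944  0.0418] [ 0.443  -0.1941  0.0417]
square [0.5947 0.5082 0.0382] [0.5978 0.513  0.0377]
mask [0.3745 0.3385 0.0246] [0.3743 0.3379 0.0247]
```

View pics/w11.png

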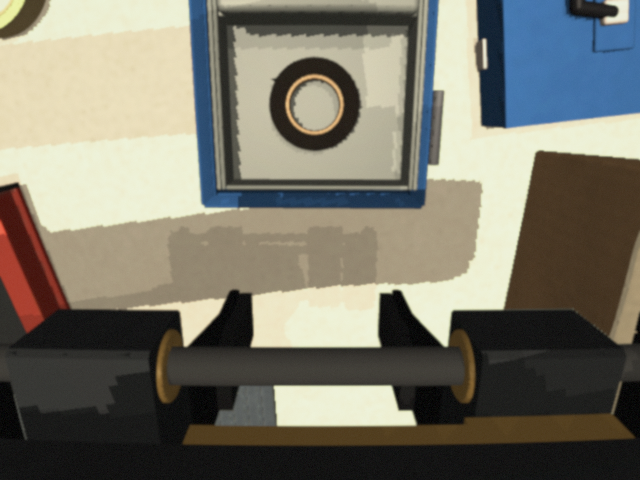

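The tape is flat in its pocket. The tape measure is out of this view, so I'll check it by depth from the top and scene cameras.

```bash
python3 - <<'E'
from h import *
a=np.radians(79.6); y=np.array([np.cos(a),np.sin(a)]); x=np.array([y[1],-y[0]])
for n in ('top','scene'):
    P=cloud(grab(n)).reshape(-1,3);P=P[np.isfinite(P[:,0])]
    L=np.c_[(P[:,:2]-[.621,.243])@x,(P[:,:2]-[.621,.243])@y,P[:,2]]
    q=L[(abs(L[:,0])<.06)&(L[:,1]>.012)&(L[:,1]<.11)&(L[:,2]>.092)&(L[:,2]<.15)]
    t=q[q[:,2]>.115]
    c=cv2.minAreaRect((q[:,:2]*1000).astype(np.float32))
    print(n,len(q),len(t),c,np.percentile(q,[1,50,99],axis=0).round(3).tolist())
print(get_state()['grip_width'],get_state()['ft_force'])
E
```

```text
top 411 257 ((-19.154050827026367, 67.432373046875), (92.62067413330078, 84.52931213378906), 82.27973175048828) [[-0.036, 0.019, 0.093], [-0.002, 0.05, 0.119], [0.017, 0.107, 0.129]]
scene 197 86 ((-2.2935171127319336, 55.190818786621094), (74.35198974609375, 36.94103240966797), 88.4615478515625) [[-0.021, 0.019, 0.093], [-0.015, 0.042, 0.114], [0.014, 0.081, 0.124]]
0.5992027259465638 [-0.693941   -0.8157058   0.18459235]
```

```bash
python3 -c "
from bench import job
print(job.close_job())"
```

```text
the job is handed in; nothing more can be done
None
```

The toolbox is packed and handed in, at about 48 s of the 125 s allowed. I gave no order-breaking corrections; every grasp and placing went in first time.

- **Bottom of the box:** the narrow switch box and the blue toothed hole saw stand on the well floor. I saw both upright with the wrist camera before the tray covered them, and could not check them after that.
- **Tray:** it sits on its ledges and is level to about 0.001 rad. It is centred within about 2 mm of my estimate of the toolbox centre (itself good to about 2 mm), and its direction matches the box. The bar top measured 115 mm up; seated on the ledges it should be 116.
- **Black tape:** it lies flat in the near pocket, at about y = -54 mm with its top at 75 mm (76 expected).
- **Tape measure:** it stands in the other pocket. The last wrist picture did not show it, so this rests on depth alone. The scene camera gave a 74 x 37 mm footprint centred in the pocket and a top at 124 mm (123 expected). The top camera's footprint was too noisy to use, but its heights agree.
- **Look-alikes:** the pipe cap and masking tape measured within 1 mm of their starts. The square box read about 6 mm off in a rough depth average. I put that down to the changed surroundings in that window, since nothing I saw touched it, and it is well under the 25 mm limit. The turquoise look-alike was never approached.
- **Gripper:** it was open, clear of everything and reading almost no force when I handed in.

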